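# Block the castings in the sloped packing tray

## Task

Two resin castings lie in the two cells of the sloped packing tray, each with an empty gap on its uphill side. Fill both gaps so that nothing can shift: first the thick hardwood block into the wider gap, then the thin one into the narrower gap. Lower each block upright in the tray, its plain top outwards, all the way to the tray floor before letting go, and leave the castings and everything else on the bench where they are.

Things in the scene. Friction and masses are not known exactly. Their poses are not given: they have to be found in the camera images.
- tray: Plywood tray, fixed, 123 mm up the slope x 174, tipped 30 degrees on a stand, opening up and away from the robot (its own -x; uphill is the robot's side). Origin on the bench under its middle; frame level, x horizontal towards uphill. Inner floor's centre 56 mm above the origin. Two cells 107 (up the slope) x 64 mm at y = +47 and -47 mm, 30 mm solid divider between; outer walls 8 mm; all 40 mm high inside.
- casting_long: White resin casting, loose, 0.3 kg: plinth 74 mm long up the slope, 58 wide, 48 high; on it a round ornament (radius up to 24 mm, axis 41 mm from the plinth's uphill face) to 94 mm above the tray floor. Lies against its cell's downhill wall; which cell varies. Origin: middle of the plinth's lower downhill edge; frame level, x horizontal towards uphill.
- casting_short: White resin casting, loose, 0.3 kg: plinth 60 mm long up the slope, 58 wide, 48 high; on it a round ornament (radius up to 24 mm, axis 34 mm from the plinth's uphill face) to 94 mm above the tray floor. Lies against its cell's downhill wall; which cell varies. Origin: middle of the plinth's lower downhill edge; frame level, x horizontal towards uphill.
- gap_wide (a point): Middle of the gap uphill of the shorter (60 mm) plinth, on the tray floor; carried by the casting. x up the slope, y along the gap, z square to the tray floor, outwards (30 degrees from vertical). Gap 46 mm from plinth to wall, 64 mm along y, 40 mm deep to the rim, 48 to the plinth's top. The thick block goes here.
- gap_narrow (a point): Middle of the gap uphill of the longer (74 mm) plinth, on the tray floor; carried by the casting. x up the slope, y along the gap, z square to the tray floor, outwards (30 degrees from vertical). Gap 32 mm from plinth to wall, 64 mm along y, 40 mm deep to the rim, 48 to the plinth's top. The thin block goes here.
- block_thick: Hardwood block, 40 x 52 x 80 mm (own x, y, z), starts upright on the bench; origin at the centre of its underside, z up its 80 mm height to the plain top, x along its 40 mm thickness. Its lowest 10 mm are relieved to 33 x 46 mm. Flat sides. About 110 g.
- block_thin: Hardwood block, 26 x 52 x 80 mm (own x, y, z), starts upright on the bench; origin at the centre of its underside, z up its 80 mm height to the plain top, x along its 26 mm thickness. Its lowest 10 mm are relieved to 19 x 46 mm. Flat sides. About 75 g.
- pigment_a: Bystander: white bottle, 32 mm across, 75 mm high; origin at its underside.
- pigment_b: Bystander: amber bottle, 32 mm across, 75 mm high; origin at its underside.
- mixing_cup: Bystander: grey open cup, 70 mm across, 75 mm high; origin at its underside.
- tape_roll: Bystander: paper-coloured ring lying flat, 90 mm across, 24 mm high; origin at the centre of its underside.
- offcut: Bystander: flat wood offcut lying down, 90 x 45 x 12 mm; not a blocking piece; origin at the centre of its underside.
- bust: Bystander: small white round casting standing on the bench, 36 mm across, 50 mm high; origin at its underside.
- brush: Bystander: brush lying along its own x.
Not all that is in view belongs to the job. Leave any pink or turquoise look-alike of the block_thin alone.

How it is judged:
By the outcome, as a careful person would: the job done as asked, in the order asked, and still so for the second after the job is handed in, with the robot touching nothing.
It also fails if it takes over 67 s, if anything falls off the work surface, if the arm or the gripper's body presses on something with over 40 N, if the wrist force passes 120 N, or if a joint passes its speed limit or range.

## Robot

A 6-joint arm with a two-finger parallel gripper is mounted at the origin on the work surface. World frame = base frame: x ahead of the robot, y to its left, z up, the work surface at z = 0. Lengths are in m, angles in rad, forces in N, time in s.
With the tool pointing down it reaches from about 0.425 to 0.925 m from the base axis. Payload 12.5 kg.
Tool frame: the origin (TCP) lies between the finger pads; the fingertips stand 22 mm ahead of it and the grasp point (between the pads) lies 3 mm ahead of it; z points along the fingers, y is the direction in which the jaws open and shut (so a half turn about z gives the same grasp; the last joint's range is limited). The gripper opens to 85 mm and grips with 20 to 120 N. Pads are 22 mm wide; open, the fingers measure 114 mm over their backs; the gripper's body (76 mm by 85 mm) begins 54 mm behind the grasp point. The pads swing forward as they close: fully open they stand 13 mm farther back than shut.
Start: joints at [-0.106, 0.491, 1.559, -0, 1.092, -0.106], TCP at [0.625, 0, 0.253] pointing down, gripper open.
Joint ranges: [-3.1, 3.1], [-0.84, 2.19], [0.05, 2.79], [-1.13, 4.28], [0.06, 2.93], [-2.69, 2.69]. Speed limits (rad/s): [2.22, 2.22, 2.79, 3.14, 3.14, 3.14].

## Interface

Orientations are given as a unit quaternion [x, y, z, w].
In Python, from station import sensors, read_camera, calibration, bot gives the robot as it stands.
- The arm moves only by the tool play_rows, never from a script. Its argument "rows" is a list of rows, each a list of 5 numbers: the shift along the tool's x, y, z in units of 25 mm (1.0 is 25 mm), then the turn about the tool's z in units of 0.5 rad (1.0 is 0.5 rad), then the closure, from -1 (fully open) to 1 (shut). A call has exactly 5 rows; each row shifts and turns the commanded pose from where the row before left it, along the tool's axes as they then stand; what a row does not reach is not made up. A row lasts 1/8 s, in which the tool goes at most 62.5 mm and 10.7 degrees, less where a joint would pass 70% of its speed; a pose out of reach is approached as far as the arm can. A call with a number of a shift or a turn outside -1 to 1 is refused whole. A call with a gripper value outside its range is refused whole. The fingers move at their own pace and stop on an object; "newtons" is the grip in N (left out, the last holds). Time passes only in rows, so rows that do not move let the fingers close, or fill a call up. It gives the time, the measured TCP pose, the force and the opening at its end, in the units of the state.
- sensors.get_obs(): the state, without advancing time (a new reading comes with each control period).
- read_camera(name): name is "scene" or "side" or "wrist"; returns (picture, depth): 420x560x3 uint8, red, green, blue; 420x560 float32, m along the optical axis (not along the pixel's ray), 0 where there is no reading.
- calibration(name): a dict with "fovy" (degrees; the focal length in pixels is half the picture's height over the tangent of half this angle, whatever the lens; pixels are square), "cx", "cy" (the principal point, pixels), "k1" (the pictures are not rectified: a ray, as slopes to the right and down, at radius r is drawn at 1 + k1 r^2 times it, then the intrinsics apply), "pose" (4x4, takes a point from camera to world coordinates); the wrist camera has in their place "hand_eye" (4x4, takes a point from camera to tool coordinates, whose origin is the TCP and whose axes are the flange's). Camera axes: x right, y down, z forward; pixel columns grow to the right and rows downward; lengths in m; the calibration is good to about 2 mm. A picture is of the moment at which its call begins: read the wrist's pose just before it. calibration takes no time and is no camera call.
- bot.finish_job(): hands the job in, once; it reports no verdict.
The state is a dict: "t": time; "joint_pos": joint angles; "joint_vel": joint speeds; "tau": joint torques, N m; "ee_pos": TCP position; "orientation": TCP orientation; "contact_force": force on the tool from outside, world axes, zero at the start; "moment": the same for the moment, N m; "gripper_width": finger opening in m.
Only numpy, scipy, OpenCV 4.12 (cv2) and the standard library are available. Lean on these libraries where they do the work, as an engineer would, in place of code of your own. Each camera call takes 0.05 s, during which the arm holds its last target.

## Working session

There is one attempt and no reset: what is moved stays moved. The work goes in short steps, Python scripts to look and compute and a tool call to move; the robot and the scene stay as the last step left them, time stands still between calls to the robot, and variables do not carry over. Pictures are saved under pics/ and viewed, and the job is handed in when it is done.

Besides the shell and the picture viewer there is one more tool, called after "Request:" as a command line: name --pt "numbers of a row" for each row, then --argument value for the rest. play_rows: Moves the arm, as the interface text tells. Its arguments: {"type":"object","properties":{"rows":{"type":"array","items":{"type":"array","items":{"type":"number","minimum":-1,"maximum":1}}},"newtons":{"type":"number"}},"required":["rows"]}

```bash
ls; mkdir -p pics
cat > h.py <<'E'
import numpy as np, cv2
from station import sensors, read_camera, calibration, bot
E
python3 - <<'E'
from h import *
np.set_printoptions(precision=4,suppress=True)
o=sensors.get_obs()
for k in o: print(k,o[k])
for n in ["scene","side","wrist"]:
    c=calibration(n); print(n,c)
    im,d=read_camera(n); cv2.imwrite(f"pics/{n}0.png",im[:,:,::-1]); np.save(f"{n}0_d.npy",d); np.save(f"{n}0.npy",im)
E
```

```text
pics
t 0.0
joint_pos [-0.1056  0.4916  1.5595 -0.      1.0917 -0.1056]
joint_vel [ 0.0004 -0.0008  0.0018  0.0015 -0.0001  0.0006]
tau [ -0.0003 -61.8447 -26.1597  -0.0001   0.004   -0.    ]
ee_pos [0.6248 0.0001 0.2527]
orientation [ 0.7071  0.7071 -0.0004 -0.0004]
contact_force [0.2791 0.3859 0.1936]
moment [-0.047  -0.0107  0.0459]
gripper_width 0.08527380580420821
scene {'fovy': 42.46886521419535, 'cx': 277.8757848709983, 'cy': 214.60782472566294, 'k1': -0.15456941408229433, 'pose': array([[-0.3849,  0.7247, -0.5715,  1.3521],
       [ 0.9229,  0.2979, -0.2439,  0.3492],
       [-0.0065, -0.6214, -0.7835,  1.1871],
       [ 0.    ,  0.    ,  0.    ,  1.    ]])}
side {'fovy': 50.922971143111695, 'cx': 273.18623585476047, 'cy': 211.67990624737, 'k1': -0.14552042820581407, 'pose': array([[-0.8499, -0.3948,  0.3489,  0.0741],
       [-0.5269,  0.6306, -0.5698,  0.7951],
       [ 0.0049, -0.6681, -0.744 ,  1.1088],
       [ 0.    ,  0.    ,  0.    ,  1.    ]])}
wrist {'fovy': 71.93076529071958, 'cx': 278.668496112871, 'cy': 204.16368323855392, 'k1': 0.010010820072723107, 'hand_eye': array([[-0.0007, -0.9525, -0.3046,  0.0783],
       [ 1.    , -0.0007, -0.0001,  0.0001],
       [-0.0001, -0.3046,  0.9525, -0.1201],
       [ 0.    ,  0.    ,  0.    ,  1.    ]])}
```

View pics/scene0.png

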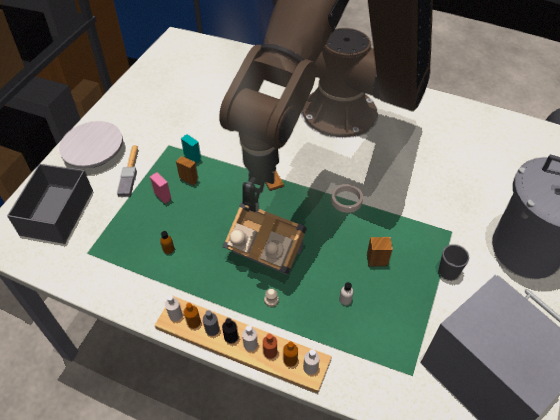

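View pics/side0.png

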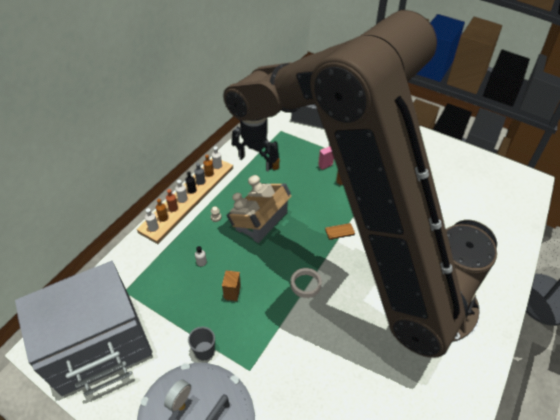

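View pics/wrist0.png

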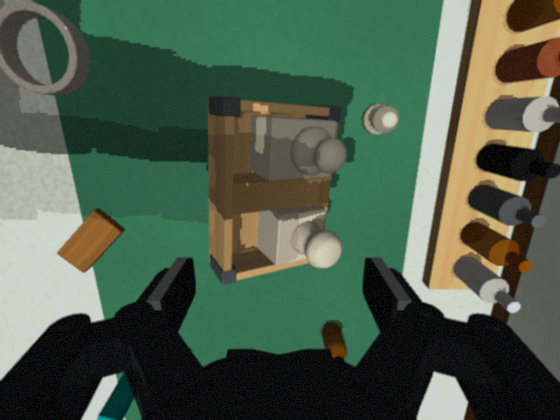

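```bash
cat > h.py <<'E'
import numpy as np, cv2
from station import sensors, read_camera, calibration, bot
from scipy.spatial.transform import Rotation as R
np.set_printoptions(precision=4,suppress=True)
def cam(name,obs=None):
    c=calibration(name); f=210/np.tan(np.radians(c['fovy']/2))
    if name=='wrist':
        T=np.eye(4); T[:3,:3]=R.from_quat(obs['orientation']).as_matrix(); T[:3,3]=obs['ee_pos']
        P=T@c['hand_eye']
    else: P=c['pose']
    K=np.array([[f,0,c['cx']],[0,f,c['cy']],[0,0,1]])
    return K,np.array([c['k1'],0,0,0,0.]),P
def rays(C,uv):
    K,D,P=C
    n=cv2.undistortPoints(np.asarray(uv,float).reshape(-1,1,2),K,D).reshape(-1,2)
    d=np.c_[n,np.ones(len(n))]
    return P[:3,3],d@P[:3,:3].T
def onplane(C,uv,z):
    o,d=rays(C,uv); return o+d*((z-o[2])/d[:,2])[:,None]
def cloud(C,dep):
    h,w=dep.shape
    v,u=np.mgrid[:h,:w]
    o,d=rays(C,np.c_[u.ravel(),v.ravel()])
    X=o+d*dep.reshape(-1,1); X[dep.ravel()==0]=np.nan
    return X.reshape(h,w,3)
def proj(C,X):
    K,D,P=C
    Pi=np.linalg.inv(P)
    return cv2.projectPoints(np.asarray(X,float).reshape(-1,3),cv2.Rodrigues(Pi[:3,:3])[0],Pi[:3,3],K,D)[0].reshape(-1,2)
def snap(name,tag):
    o=sensors.get_obs(); im,d=read_camera(name)
    cv2.imwrite(f"pics/{name}{tag}.png",im[:,:,::-1])
    return cam(name,o),im,d,o
E
python3 - <<'E'
from h import *
o=sensors.get_obs()
for n in ["scene","side","wrist"]:
    im=np.load(f"{n}0.npy"); d=np.load(f"{n}0_d.npy"); C=cam(n,o); X=cloud(C,d)
    np.save(f"{n}0_X.npy",X)
    hsv=cv2.cvtColor(im,cv2.COLOR_RGB2HSV)
    # objects above mat/table: height 
    Z=X[:,:,2]
    m=((Z>0.008)&(Z<0.14)&(X[:,:,0]>0.35)&(X[:,:,0]<0.9)&(abs(X[:,:,1])<0.45)).astype(np.uint8)
    k,l,s,c=cv2.connectedComponentsWithStats(m)
    print(n, 'table z', np.nanmedian(Z[(hsv[:,:,0]>60)&(hsv[:,:,0]<85)&(hsv[:,:,1]>120)]))
    for i in range(1,k):
        if s[i,4]<60: continue
        P=X[l==i]; col=im[l==i].mean(0)
        print(c[i].round(),s[i,4],'min',P.min(0),'max',P.max(0),'col',col.round())
E
```

```text
scene table z -0.0003860649111272485
[189. 159.] 792 min [ 0.3603 -0.3783  0.0081] max [ 0.4833 -0.2868  0.0884] col [51. 75. 58.]
[160. 187.] 370 min [ 0.5301 -0.3867  0.0098] max [ 0.5781 -0.3253  0.0866] col [142.  77.  97.]
[275. 182.] 107 min [ 0.3507 -0.0957  0.008 ] max [ 0.4116 -0.0489  0.0189] col [145.  94.  49.]
[344. 203.] 239 min [0.3505 0.0952 0.0081] max [0.4131 0.1853 0.028 ] col [121. 111. 103.]
[265. 238.] 3466 min [ 0.5583 -0.0952  0.008 ] max [0.693  0.0903 0.1318] col [124. 103.  80.]
[166. 242.] 223 min [ 0.6953 -0.2611  0.0084] max [ 0.7272 -0.2294  0.0784] col [69. 45. 15.]
[379. 250.] 636 min [0.501  0.2488 0.0085] max [0.5613 0.312  0.0844] col [104.  68.  33.]
[444. 259.] 157 min [0.4637 0.4336 0.0083] max [0.52   0.45   0.0782] col [53. 53. 54.]
[346. 294.] 228 min [0.6627 0.2253 0.0082] max [0.6924 0.2562 0.0787] col [105. 100.  96.]
[270. 297.] 188 min [0.7342 0.0527 0.0081] max [0.7652 0.0865 0.0517] col [157. 144. 127.]
[247. 337.] 4395 min [ 0.8281 -0.1613  0.008 ] max [0.9    0.2607 0.1094] col [155. 122.  89.]
side table z 0.000875107865815572
[185.
[... 826 characters left out ...]
68.]
wrist table z 0.00016164017039774214
[58. 48.] 2083 min [0.35   0.0967 0.008 ] max [0.4072 0.1859 0.0255] col [101.  97.  90.]
[494. 147.] 25152 min [ 0.8334 -0.16    0.008 ] max [0.9    0.1908 0.1064] col [123. 102.  71.]
[270. 186.] 21582 min [ 0.546  -0.0909  0.0312] max [0.6881 0.0918 0.1305] col [107.  95.  74.]
[380. 119.] 880 min [0.7257 0.052  0.0081] max [0.7566 0.0877 0.0505] col [145. 142. 124.]
[ 95. 238.] 1531 min [ 0.35   -0.1366  0.008 ] max [ 0.4118 -0.0463  0.0138] col [139.  94.  44.]
[334. 341.] 617 min [ 0.6893 -0.2521  0.0082] max [ 0.7206 -0.2298  0.065 ] col [60. 40. 12.]
[117. 401.] 906 min [ 0.3733 -0.3756  0.0114] max [ 0.4003 -0.3181  0.081 ] col [ 9. 57. 55.]
```

```bash
python3 - <<'E'
from h import *
for n in ["scene","side","wrist"]:
    X=np.load(f"{n}0_X.npy"); im=np.load(f"{n}0.npy")
    P=X.reshape(-1,3); hsv=cv2.cvtColor(im,cv2.COLOR_RGB2HSV).reshape(-1,3)
    m=(P[:,0]>.54)&(P[:,0]<.70)&(abs(P[:,1])<.11)&(P[:,2]>0.03)&(P[:,2]<0.14)
    P=P[m]; hsv=hsv[m]
    nw=np.array([.5,0,.866])
    # normal direction height histogram with yaw=0
    h=P@nw
    hist,e=np.histogram(h,bins=np.arange(.3,.5,.002))
    print(n); print([(round(a,3),b) for a,b in zip(e,hist) if b>60])
E
python3 - <<'E'
import cv2
for n,(x,y,w,h) in dict(wrist=(180,70,200,230),scene=(200,190,130,100),side=(210,160,110,100)).items():
    im=cv2.imread(f'pics/{n}0.png')[y:y+h,x:x+w]
    s=min(800//w,600//h); cv2.imwrite(f'pics/{n}_crop.png',cv2.resize(im,None,fx=s,fy=s,interpolation=cv2.INTER_CUBIC))
E
```

```text
scene
[(np.float64(0.348), np.int64(83)), (np.float64(0.35), np.int64(137)), (np.float64(0.352), np.int64(146)), (np.float64(0.354), np.int64(110)), (np.float64(0.356), np.int64(67)), (np.float64(0.386), np.int64(81)), (np.float64(0.388), np.int64(167)), (np.float64(0.39), np.int64(240)), (np.float64(0.392), np.int64(325)), (np.float64(0.394), np.int64(297)), (np.float64(0.396), np.int64(217)), (np.float64(0.398), np.int64(193)), (np.float64(0.4), np.int64(210)), (np.float64(0.402), np.int64(154)), (np.float64(0.404), np.int64(101)), (np.float64(0.442), np.int64(74))]
side
[(np.float64(0.378), np.int64(62)), (np.float64(0.38), np.int64(65)), (np.float64(0.382), np.int64(64)), (np.float64(0.384), np.int64(64)), (np.float64(0.388), np.int64(82)), (np.float64(0.39), np.int64(135)), (np.float64(0.392), np.int64(147)), (np.float64(0.394), np.int64(85)), (np.float64(0.396), np.int64(67)), (np.float64(0.398), np.int64(81)), (np.float64(0.4), np.int64(61)), (np.float64(0.402), np.int64(66))]
wrist
[(np.float64(0.346), np.int64(91)), (np.float64(0.348), np.int64(373)), (np.float64(0.35), np.i
[... 957 characters left out ...]
4(0.404), np.int64(80)), (np.float64(0.406), np.int64(102)), (np.float64(0.408), np.int64(95)), (np.float64(0.41), np.int64(120)), (np.float64(0.412), np.int64(160)), (np.float64(0.414), np.int64(215)), (np.float64(0.416), np.int64(239)), (np.float64(0.418), np.int64(229)), (np.float64(0.42), np.int64(183)), (np.float64(0.422), np.int64(137)), (np.float64(0.424), np.int64(86)), (np.float64(0.43), np.int64(81)), (np.float64(0.432), np.int64(77)), (np.float64(0.434), np.int64(137)), (np.float64(0.436), np.int64(140)), (np.float64(0.438), np.int64(207)), (np.float64(0.44), np.int64(295)), (np.float64(0.442), np.int64(518)), (np.float64(0.444), np.int64(228)), (np.float64(0.446), np.int64(228))]
```

View pics/wrist_crop.png

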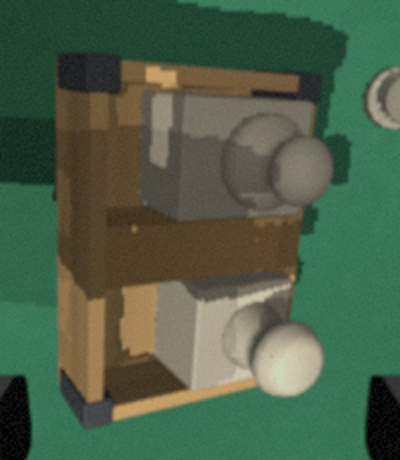

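View pics/scene_crop.png

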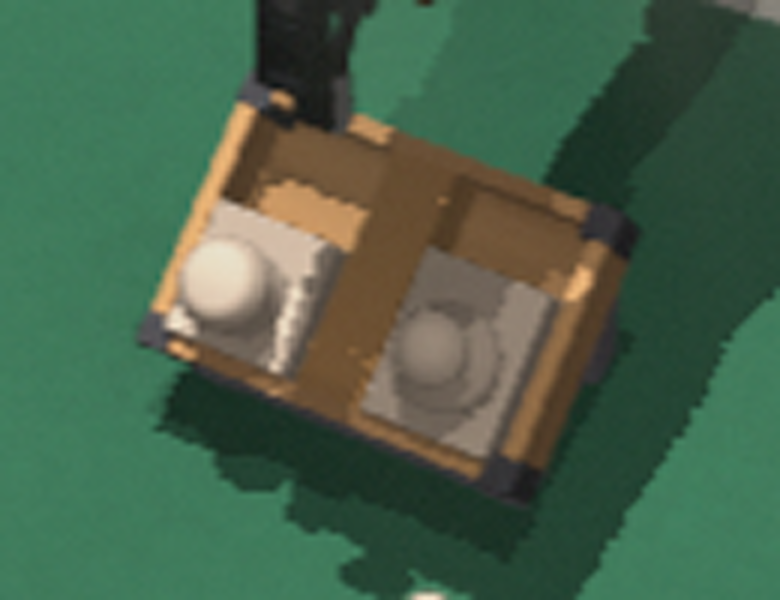

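Run:
```python
from h import *
for n in ["wrist","scene","side"]:
    X=np.load(f"{n}0_X.npy"); im=np.load(f"{n}0.npy")
    P=X.reshape(-1,3); rgb=im.reshape(-1,3).astype(int)
    m=(P[:,0]>.54)&(P[:,0]<.70)&(abs(P[:,1])<.11)&(P[:,2]>0.03)&(P[:,2]<0.14)
    h=P@np.array([.5,0,.866])
    m2=m&(abs(h-.392)<.008)&(rgb[:,0]-rgb[:,2]>30)   # wood rim
    Q=P[m2]
    for it in range(5):
        c=Q.mean(0); v=np.linalg.svd(Q-c,full_matrices=False)[2][2]; v*=np.sign(v[2])
        r=(Q-c)@v; Q=Q[abs(r)<max(.0025,0)] if it<3 else Q
    yaw=np.arctan2(v[1],v[0])
    print(n,'rim normal',v,'tilt',np.degrees(np.arccos(v[2])),'yaw of downhill',np.degrees(yaw),len(Q))
    # extents using box frame with yaw guesses
    u=np.c_[Q[:,0],Q[:,1]].astype(np.float32)
    # s coordinate
    e=np.array([np.cos(yaw),np.sin(yaw),0]); y_=np.array([-np.sin(yaw),np.cos(yaw),0])
    w=np.cross(y_,v) ; 
    rect=cv2.minAreaRect(np.c_[(Q@w),(Q@np.cross(v,w))].astype(np.float32))
    print('rect in plane',rect, 'w',w, 'vd',c@v)
```

```text
wrist rim normal [ 0.4976 -0.0333  0.8668] tilt 29.914601732352423 yaw of downhill -3.832303099998339 5461
rect in plane ((0.49819841980934143, 0.03971289470791817), (0.1241016611456871, 0.17424850165843964), 0.02971445769071579) w [ 0.8648 -0.0579 -0.4987] vd 0.39083686247471794
scene rim normal [ 0.4953 -0.0142  0.8686] tilt 29.700046132445777 yaw of downhill -1.6459459660938174 648
rect in plane ((0.5023453831672668, 0.015110671520233154), (0.17504271864891052, 0.12304114550352097), 88.1317367553711) w [ 0.8683 -0.0249 -0.4955] vd 0.39047104781228315
side rim normal [ 0.4856 -0.0158  0.874 ] tilt 29.070687446644172 yaw of downhill -1.860405782355986 212
rect in plane ((0.4963040351867676, 0.020572736859321594), (0.17185458540916443, 0.11604112386703491), 88.30755615234375) w [ 0.8736 -0.0284 -0.4859] vd 0.38358915447550057
```

```bash
python3 - <<'E'
from h import *
yaw=np.radians(-3.8); d=np.array([np.cos(yaw),np.sin(yaw),0]); y=np.array([-np.sin(yaw),np.cos(yaw),0])
v=.5*d+np.array([0,0,.866]); w=.866*d-np.array([0,0,.5])
c=w*.4982+y*.0397+v*.3908; print('rim centre',c,'floor centre',c-.04*v)
# thick/thin tops
o=sensors.get_obs()
for n in ["scene","side"]:
    X=np.load(f"{n}0_X.npy"); im=np.load(f"{n}0.npy"); C=cam(n,o)
    hsv=cv2.cvtColor(im,cv2.COLOR_RGB2HSV)
    for nm,box in dict(thick=(.47,.60,.22,.34),thin=(.4,.52,-.38,-.26),pink=(.5,.62,-.42,-.28),turq=(.33,.43,-.4,-.3)).items():
        m=(X[:,:,0]>box[0])&(X[:,:,0]<box[1])&(X[:,:,1]>box[2])&(X[:,:,1]<box[3])
        t=m&(X[:,:,2]>.0765)&(X[:,:,2]<.09)
        P=X[t]
        if len(P)<10: print(n,nm,len(P)); continue
        print(n,nm,len(P),'z',np.median(P[:,2]),cv2.minAreaRect((P[:,:2]*1000).astype(np.float32)), im[t].mean(0).round())
E
python3 - <<'E'
import cv2
im=cv2.imread('pics/scene0.png')
a=cv2.resize(im[120:220,140:220],None,fx=5,fy=5,interpolation=cv2.INTER_CUBIC)
b=cv2.resize(im[200:300,340:420],None,fx=5,fy=5,interpolation=cv2.INTER_CUBIC)
import numpy as np
cv2.imwrite('pics/blk.png',np.hstack([a,b])[:, :800])
E
```

```text
rim centre [ 0.6281 -0.0019  0.0893] floor centre [ 0.6081 -0.0006  0.0547]
scene thick 244 z 0.07923247949230083 ((530.3455200195312, 280.34930419921875), (43.78666305541992, 54.643585205078125), 24.713773727416992) [156. 101.  48.]
scene thin 123 z 0.07978830670749715 ((440.8996887207031, -315.72662353515625), (84.11710357666016, 53.69847106933594), 3.9793577194213867) [144.  96.  48.]
scene pink 121 z 0.07986218094345632 ((554.2926025390625, -353.0527648925781), (54.24207305908203, 26.23910140991211), 63.98591613769531) [221. 128. 161.]
scene turq 100 z 0.07886236644812206 ((384.7055969238281, -346.68914794921875), (57.49766540527344, 29.510013580322266), 70.48796081542969) [  7. 152. 148.]
side thick 225 z 0.07990240988916608 ((525.7254028320312, 282.6038818359375), (40.976905822753906, 55.51248550415039), 22.941679000854492) [158. 111.  59.]
side thin 0
side pink 56 z 0.08050200203594449 ((554.0142211914062, -346.8569641113281), (44.98006820678711, 27.053159713745117), 63.620933532714844) [206. 137. 161.]
side turq 0
```

View pics/blk.png

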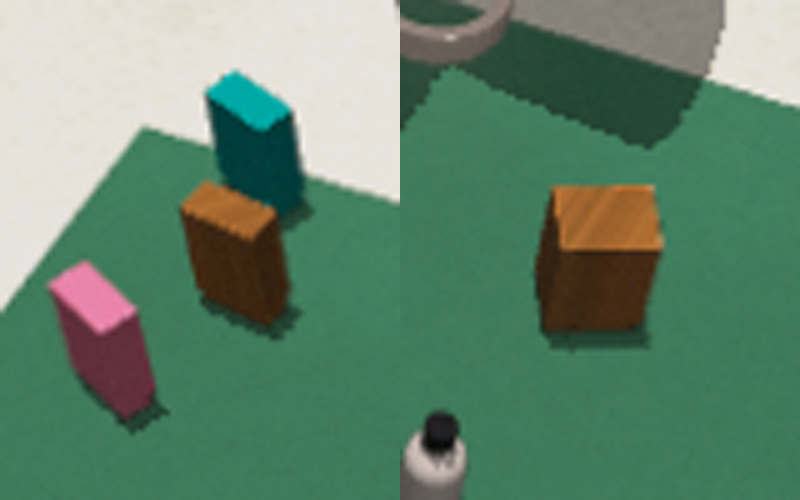

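Request:
play_rows --pt "1 -0.4 0 0 -1" --pt "1 -0.4 0 0 -1" --pt "1 -0.4 0 0 -1" --pt "1 -0.4 0 0 -1" --pt "1 -0.4 0 0 -1" --newtons 20

```text
t: 0.78
ee_pos: [0.5746, 0.1258, 0.2531]
orientation: [0.707, 0.707, -0.0, -0.0]
contact_force: [0.3, -0.5, 0.3]
gripper_width: 0.0852
```

Request:
play_rows --pt "1 -0.4 0 0 -1" --pt "1 -0.4 0 0 -1" --pt "1 -0.4 0 0 -1" --pt "0 -0.4 0 0 -1" --pt "0 0 0 0 -1"

```text
t: 1.4
ee_pos: [0.5345, 0.1997, 0.2533]
orientation: [0.707, 0.707, -0.0, -0.0]
contact_force: [-0.6, -0.8, 0.3]
gripper_width: 0.0854
```

```bash
cat > top.py <<'E'
from h import *
import sys
tag,x0,x1,y0,y1=sys.argv[1],*map(float,sys.argv[2:6])
C,im,d,o=snap('wrist',tag); X=cloud(C,d)
np.save(f'wrist{tag}_X.npy',X); np.save(f'wrist{tag}.npy',im)
t=(X[:,:,0]>x0)&(X[:,:,0]<x1)&(X[:,:,1]>y0)&(X[:,:,1]<y1)&(X[:,:,2]>.074)&(X[:,:,2]<.086)
P=X[t]; print(len(P),'z',np.median(P[:,2]),cv2.minAreaRect((P[:,:2]*1000).astype(np.float32)),im[t].mean(0))
# colour contour on plane z=.08
cnt,_=cv2.findContours(t.astype(np.uint8),cv2.RETR_EXTERNAL,cv2.CHAIN_APPROX_NONE)
c=max(cnt,key=len).reshape(-1,2); W=onplane(C,c,.08)
print(cv2.minAreaRect((W[:,:2]*1000).astype(np.float32)), c.mean(0))
E
python3 top.py 1 .45 .6 .2 .36
```

```text
2374 z 0.0795273548352366 ((527.4393310546875, 280.6950988769531), (40.111873626708984, 52.7151985168457), 23.515974044799805) [93.6222 64.0889 30.3623]
((527.4622192382812, 280.67193603515625), (39.92192077636719, 52.38075256347656), 23.577167510986328) [271.0734 107.3955]
```

View pics/wrist1.png

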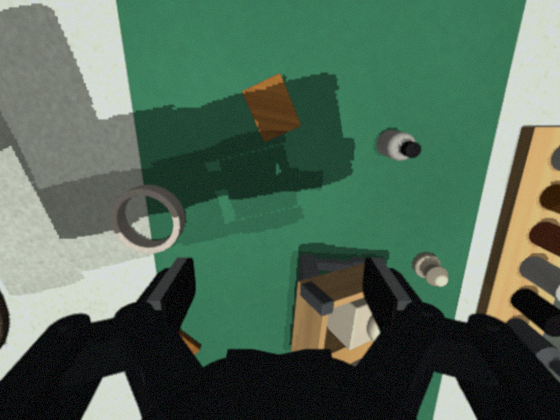

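Request:
play_rows --pt "0.81 -0.07 0 0 -1" --pt "0.81 -0.07 0 0 -1" --pt "0.81 -0.07 0 0 -1" --pt "0.81 -0.07 0 0 -1" --pt "0 0 0.5 0.33 -1"

```text
t: 2.08
ee_pos: [0.5279, 0.2834, 0.2412]
orientation: [0.763, 0.646, 0.001, 0.0]
contact_force: [0.6, -0.3, 0.0]
gripper_width: 0.0855
```

Request:
play_rows --pt "0 0 0.8 0.33 -1" --pt "0 0 0.8 0.33 -1" --pt "0 0 0.8 0.33 -1" --pt "0 0 0.8 0.33 -1" --pt "0 0 0.8 0.33 -1"

```text
t: 2.7
ee_pos: [0.5279, 0.282, 0.1401]
orientation: [0.959, 0.284, 0.0, 0.0]
contact_force: [0.8, -0.6, 1.3]
gripper_width: 0.0855
```

Request:
play_rows --pt "0 0 0.3 0.34 -1" --pt "0 0 0 0 -1" --pt "0 0 0 0 -1" --pt "0 0 0 0 -1" --pt "0 0 0 0 -1"

```text
t: 3.32
ee_pos: [0.5281, 0.2811, 0.1337]
orientation: [0.979, 0.204, 0.0, -0.0]
contact_force: [-1.0, 0.3, 0.6]
gripper_width: 0.0853
```

Request:
play_rows --pt "0 0 0.66 0 -1" --pt "0 0 0.66 0 -1" --pt "0 0 0.66 0 -1" --pt "0 0 0.65 0 -1" --pt "0 0 0 0 -1"

```text
t: 3.95
ee_pos: [0.5275, 0.2808, 0.0659]
orientation: [0.979, 0.204, -0.001, 0.0]
contact_force: [1.0, 0.1, 0.1]
gripper_width: 0.0853
```

Request:
play_rows --pt "0 0 0 0 0.5" --pt "0 0 0 0 1" --pt "0 0 0 0 1" --pt "0 0 0 0 1" --pt "0 0 0 0 1" --newtons 20

```text
t: 4.58
ee_pos: [0.5283, 0.2812, 0.0682]
orientation: [0.979, 0.204, 0.001, -0.0]
contact_force: [0.2, -0.7, 6.2]
gripper_width: 0.0516
```

Request:
play_rows --pt "0 0 -0.6 0 1" --pt "0 0 -1 0 1" --pt "0 0 -1 0.318 1" --pt "0 0 -1 0.318 1" --pt "0 0 -1 0.318 1"

```text
t: 5.2
ee_pos: [0.5278, 0.281, 0.1841]
orientation: [0.999, -0.036, 0.0, -0.0]
contact_force: [-0.5, -0.5, -2.2]
gripper_width: 0.0518
```

Request:
play_rows --pt "0 0 -1 0 1" --pt "0.03 0.9 0 0 1" --pt "0.03 1 0 0 1" --pt "0.03 1 0 0 1" --pt "0.03 1 0 0 1"

```text
t: 5.82
ee_pos: [0.5237, 0.1816, 0.2068]
orientation: [0.999, -0.033, -0.001, 0.0]
contact_force: [0.6, 0.6, -1.5]
gripper_width: 0.0518
```

Request:
play_rows --pt "0.03 1 0 0 1" --pt "0.03 1 0 0 1" --pt "0.03 1 0 0 1" --pt "0.03 1 0 0 1" --pt "0.03 1 0 0 1"

```text
t: 6.45
ee_pos: [0.519, 0.0568, 0.2068]
orientation: [0.999, -0.033, -0.001, 0.0]
contact_force: [0.5, 0.1, -1.6]
gripper_width: 0.0515
```

Request:
play_rows --pt "0.03 1 0 0 1" --pt "0.02 1 0 0 1" --pt "0.02 1 0 0 1" --pt "0 0 0 0 1" --pt "0 0 0 0 1"

```text
t: 7.08
ee_pos: [0.5163, -0.0165, 0.2072]
orientation: [0.999, -0.033, -0.0, -0.0]
contact_force: [0.5, -0.3, -1.9]
gripper_width: 0.0519
```

Request:
play_rows --pt "-0.02 1 0 0 1" --pt "0 0 0.6 0 1" --pt "0 0 0.6 0 1" --pt "0 0 0.55 0 1" --pt "0 0 0 0 1"

```text
t: 7.7
ee_pos: [0.5142, -0.0408, 0.1624]
orientation: [0.999, -0.033, -0.001, -0.0]
contact_force: [0.2, 0.7, -1.6]
gripper_width: 0.0517
```

Run:
```python
from h import *
a=[]
for n,(x,y) in dict(wrist=(140,0),scene=(190,140),side=(200,110)).items():
    C,im,d,o=snap(n,'2')
    if n=='wrist': continue
    a.append(cv2.resize(im[y:y+140,x:x+130,::-1],None,fx=3,fy=3,interpolation=cv2.INTER_CUBIC))
print(o['ee_pos'],o['contact_force'])
cv2.imwrite('pics/c2.png',np.hstack(a))
```

```text
[ 0.5148 -0.041   0.1637] [-0.058  -0.0542 -0.5019]
```

View pics/c2.png

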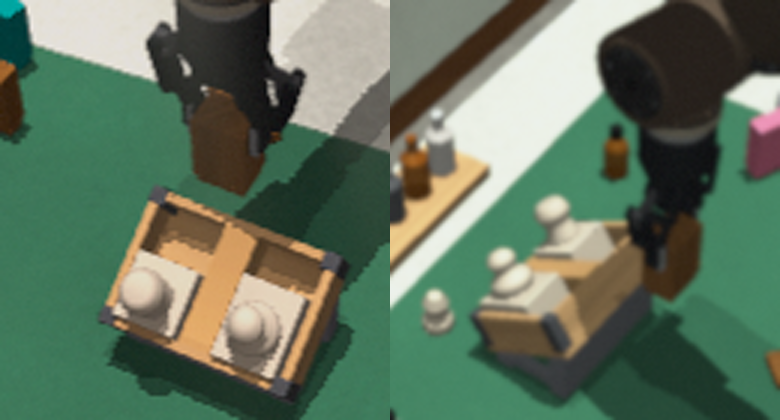

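View pics/wrist2.png

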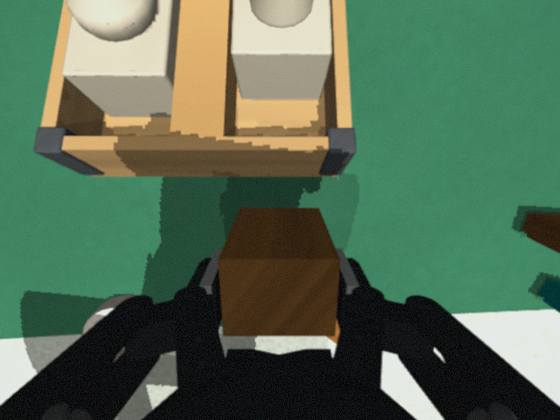

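Run:
```python
from h import *
C,im,d,o=snap('wrist','2b'); X=cloud(C,d); P=X.reshape(-1,3); rgb=im.reshape(-1,3).astype(int)
m=(P[:,0]>.54)&(P[:,0]<.70)&(abs(P[:,1])<.11)&(P[:,2]>0.03)&(P[:,2]<0.14)
h=P@np.array([.5,-.033,.866])
m2=m&(abs(h-.391)<.006)&(rgb[:,0]-rgb[:,2]>20); Q=P[m2]
for it in range(5):
    c=Q.mean(0); v=np.linalg.svd(Q-c,full_matrices=False)[2][2]; v*=np.sign(v[2]); r=(Q-c)@v
    if it<3: Q=Q[abs(r)<.0025]
print(v,'yaw',np.degrees(np.arctan2(v[1],v[0])),'tilt',np.degrees(np.arccos(v[2])),len(Q))
yaw=np.radians(-3.8); D=np.array([np.cos(yaw),np.sin(yaw),0]); Y=np.array([-np.sin(yaw),np.cos(yaw),0]); Z=np.array([0,0,1.])
N=.5*D+.866*Z; S=-.866*D+.5*Z; c0=np.array([.6081,-.0006,.0547])
q=np.c_[(P-c0)@S,(P-c0)@Y,(P-c0)@N]*1000
print('rim: n med',np.median(q[m2,2]),'s max',np.percentile(q[m2,0],[99,99.8]),'y',np.percentile(q[m2,1],[.3,1,99,99.7]))
# plinth tops
white=m&(rgb.max(1)-rgb.min(1)<35)&(abs(q[:,2]-48)<4)
for sgn in(1,-1):
    w=white&(sgn*q[:,1]>18)&(abs(q[:,1])<80); print('plinth y sign',sgn,w.sum(),'n',np.median(q[w,2]),'s max',np.percentile(q[w,0],[97,99]),'y',np.percentile(q[w,1],[2,98]))
```

```text
[ 0.4979 -0.0329  0.8666] yaw -3.7843451564795783 tilt 29.93590333645821 15565
rim: n med 40.59726157328268 s max [62.2596 62.4668] y [-86.3886 -85.752   86.5097  87.2952]
plinth y sign 1 4606 n 48.63100118581477 s max [20.9978 21.2885] y [19.1017 72.3772]
plinth y sign -1 4378 n 48.622283153140074 s max [6.9196 7.2564] y [-74.5251 -19.6244]
```

Request:
play_rows --pt "0.6 0 0 0 1" --pt "0.4 0 0 0 1" --pt "0.3 0 0 0 1" --pt "0.3 0 0 0 1" --pt "0 0 0 0 1"

```text
t: 8.52
ee_pos: [0.5551, -0.044, 0.164]
orientation: [0.999, -0.033, -0.0, 0.0]
contact_force: [-1.5, -0.4, 0.0]
gripper_width: 0.0515
```

Request:
play_rows --pt "0.25 0 0 0 1" --pt "0.25 0 0 0 1" --pt "0.18 0 0 0 1" --pt "0 0 0 0 1" --pt "0 0 0 0 1"

```text
t: 9.15
ee_pos: [0.5715, -0.045, 0.1637]
orientation: [0.999, -0.033, 0.0, -0.0]
contact_force: [-2.1, 0.1, -1.2]
gripper_width: 0.0517
```

```bash
cat > face.py <<'E'
from h import *
import sys
tag=sys.argv[1]
C,im,d,o=snap('wrist',tag); X=cloud(C,d); P=X.reshape(-1,3); rgb=im.reshape(-1,3).astype(int)
print(o['ee_pos'],o['contact_force'],o['gripper_width'])
yaw=np.radians(-3.8); D=np.array([np.cos(yaw),np.sin(yaw),0]); Y=np.array([-np.sin(yaw),np.cos(yaw),0]); Z=np.array([0,0,1.])
N=.5*D+.866*Z; S=-.866*D+.5*Z; c0=np.array([.6078,-.0006,.0552])
q=np.c_[(P-c0)@S,(P-c0)@Y,(P-c0)@N]*1000
np.save('q.npy',q.reshape(420,560,3))
# block planes near tool: RANSAC by normals
e=np.array(o['ee_pos'])
r=P-e
m=(abs(r@Y)<.02)&(abs(r@D)<.06)&(r[:,2]<.05)&(r[:,2]>-.07)&(rgb[:,0]-rgb[:,2]>15)&(rgb[:,0]<130+60)
Q=np.c_[r[m]@D,r[m]@Z]*1000
print(len(Q))
# two-line RANSAC in D-Z section
rng=np.random.default_rng(0); left=Q
for k in range(3):
    best=None
    if len(left)<150: break
    for i in range(400):
        a,b=left[rng.choice(len(left),2,replace=False)]
        if np.hypot(*(b-a))<10: continue
        nn=np.array([-(b-a)[1],(b-a)[0]]); nn/=np.hypot(*nn)
        inl=abs((left-a)@nn)<1
        if best is None or inl.sum()>best.sum(): best=inl
    L=left[best]; c=L.mean(0); u=np.linalg.svd(L-c,full_matrices=False)[2][0]
    t=(L-c)@u
    print('line n',best.sum(),'centre(d,z)',c.round(1),'angle deg',round(np.degrees(np.arctan2(u[1],u[0]))%180,1),'ends',(c+u*np.percentile(t,1)).round(1),(c+u*np.percentile(t,99)).round(1))
    left=left[~best]
E
python3 face.py 3
```

```text
[ 0.5715 -0.045   0.1637] [-2.1299  0.0556 -1.2474] 0.05174668338418569
10929
line n 7606 centre(d,z) [ 0.5 12.7] angle deg 156.4 ends [18.5  4.9] [-16.9  20.3]
line n 1455 centre(d,z) [ 30.3 -55.4] angle deg 158.0 ends [ 59.7 -67.3] [ -0.1 -43.1]
line n 592 centre(d,z) [ 3.1 10.2] angle deg 156.4 ends [18.3  3.5] [-17.9  19.4]
```

View pics/wrist3.png

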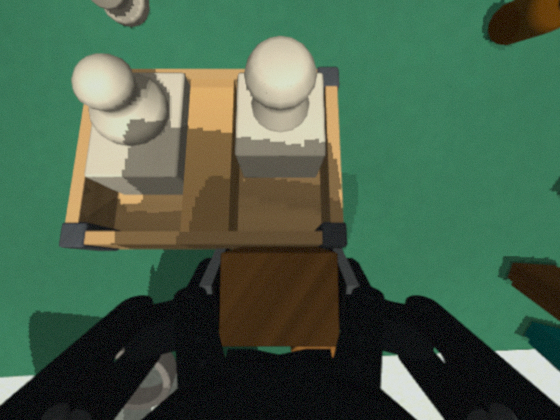

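Request:
play_rows --pt "0.12 0 0 0 1" --pt "0.12 0 0 0 1" --pt "0 0 0 0 1" --pt "0 0 0 0 1" --pt "0 0 0 0 1"

```text
t: 9.82
ee_pos: [0.5775, -0.0454, 0.1639]
orientation: [0.999, -0.033, 0.0, -0.0]
contact_force: [-4.4, 0.2, -1.9]
gripper_width: 0.0514
```

```bash
python3 face.py 4
```

```text
[ 0.5775 -0.0454  0.1639] [-4.4206  0.218  -1.9466] 0.05138916420342401
10775
line n 7658 centre(d,z) [ 0.5 12.7] angle deg 151.7 ends [18.   3.3] [-16.   21.7]
line n 1670 centre(d,z) [ 31.1 -58.6] angle deg 158.0 ends [ 57.7 -69.3] [ -5.2 -43.9]
line n 538 centre(d,z) [-1.3 12.3] angle deg 151.7 ends [17.6  2.1] [-17.1  20.8]
```

Request:
play_rows --pt "0.07 0 0 0 1" --pt "0 0 0 0 1" --pt "0 0 0 0 1" --pt "0 0 0 0 1" --pt "0 0 0 0 1"

```text
t: 10.5
ee_pos: [0.5792, -0.0456, 0.1638]
orientation: [0.999, -0.033, -0.0, -0.0]
contact_force: [-5.3, 1.2, -1.1]
gripper_width: 0.0518
```

```bash
cat >> face.py <<'E'
m=(abs(r@Y)<.04)&(abs(r@D)<.03)&(r[:,2]<.035)&(r[:,2]>-.002)&(rgb[:,0]-rgb[:,2]>15)
A=P[m]; 
for it in range(4):
    c=A.mean(0); v=np.linalg.svd(A-c,full_matrices=False)[2][2]; v*=np.sign(v[2]); A=A[abs((A-c)@v)<.0015]
U=np.cross(Y,v)
rect=cv2.minAreaRect((np.c_[(A-c)@U,(A-c)@np.cross(v,U)]*1000).astype(np.float32))
cc=c+U*rect[0][0]/1e3+np.cross(v,U)*rect[0][1]/1e3
print('TOP normal yaw',np.degrees(np.arctan2(v[1],v[0])),'tilt',np.degrees(np.arccos(v[2])),'rect',rect)
bot=cc-.08*v
f=lambda p:np.array([(p-c0)@S,(p-c0)@Y,(p-c0)@N])*1000
print('top s,y,n',f(cc),'bottom s,y,n',f(bot),'tcp s,y,n',f(e))
E
python3 face.py 5
```

```text
[ 0.5792 -0.0456  0.1638] [-5.3168  1.177  -1.1353] 0.05175055333262656
10651
line n 7645 centre(d,z) [ 0.6 12.7] angle deg 150.3 ends [17.9  2.8] [-15.7  22. ]
line n 1550 centre(d,z) [ 33.8 -60.2] angle deg 157.8 ends [ 56.9 -69.6] [ -5.4 -44.2]
line n 625 centre(d,z) [ 1.5 13.6] angle deg 150.2 ends [18.   4.2] [-14.7  22.9]
TOP normal yaw -3.731988907945337 tilt 29.65046658986833 rect ((0.3507537841796875, 0.10564994812011719), (39.39107131958008, 52.30553436279297), 0.060525987297296524)
top s,y,n [ 81.8949 -46.2669  92.5182] bottom s,y,n [ 81.4058 -46.3139  12.5215] tcp s,y,n [ 76.4443 -46.7491  81.2232]
```

Request:
play_rows --pt "-0.07 0 -0.04 0 1" --pt "0.4 0 -0.71 0 1" --pt "0.4 0 -0.71 0 1" --pt "0 0 0 0 1" --pt "0 0 0 0 1"

```text
t: 11.18
ee_pos: [0.5972, -0.0467, 0.1998]
orientation: [0.999, -0.033, 0.0, 0.0]
contact_force: [-0.0, -0.4, -1.2]
gripper_width: 0.0517
```

Request:
play_rows --pt "0.45 0 0.26 0 1" --pt "0.46 0 0.265 0 1" --pt "0.46 0 0.265 0 1" --pt "0.46 0 0.265 0 1" --pt "0 0 0 0 1"

```text
t: 11.8
ee_pos: [0.6436, -0.0499, 0.1729]
orientation: [0.999, -0.033, -0.001, -0.0]
contact_force: [0.3, 0.2, -1.3]
gripper_width: 0.0518
```

```bash
python3 face.py 6
```

```text
[ 0.6436 -0.0499  0.1729] [ 0.2888  0.2005 -1.3114] 0.051816355249436744
10866
line n 7586 centre(d,z) [ 0.5 12.8] angle deg 150.5 ends [17.7  3.1] [-15.8  22. ]
line n 1080 centre(d,z) [ 31.3 -50.7] angle deg 150.1 ends [ 41.9 -56.9] [ 20.  -44.3]
line n 664 centre(d,z) [-0.5 11.9] angle deg 150.6 ends [17.5  1.8] [-16.9  21.1]
TOP normal yaw -3.882489900981198 tilt 29.50094037200637 rect ((0.3271045684814453, 6.590789794921875), (65.61566925048828, 39.424644470214844), 89.97435760498047)
top s,y,n [ 30.5466 -39.8166 132.6748] bottom s,y,n [ 29.8488 -39.7599  52.6797] tcp s,y,n [ 25.0673 -46.7793 121.3936]
```

View pics/wrist6.png

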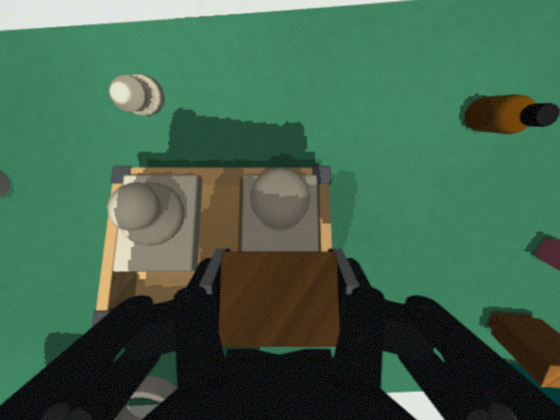

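Request:
play_rows --pt "-0.23 0 0.4 0 1" --pt "-0.23 0 0.4 0 1" --pt "-0.23 0 0.4 0 1" --pt "-0.23 0 0.4 0 1" --pt "0 0 0 0 1"

```text
t: 12.48
ee_pos: [0.6195, -0.0482, 0.1331]
orientation: [0.999, -0.033, -0.001, -0.0]
contact_force: [0.1, 0.0, -1.0]
gripper_width: 0.0515
```

Request:
play_rows --pt "-0.04 0 0.07 0 1" --pt "-0.03 0 0.05 0 1" --pt "-0.03 0 0.05 0 1" --pt "0 0 0 0 1" --pt "0 0 0 0 1"

```text
t: 13.1
ee_pos: [0.6177, -0.0481, 0.1298]
orientation: [0.999, -0.033, 0.0, 0.0]
contact_force: [-1.1, 0.6, -2.0]
gripper_width: 0.0517
```

```bash
python3 face.py 7
```

```text
[ 0.6177 -0.0481  0.1298] [-1.0518  0.5905 -1.9765] 0.051693102470999966
14302
line n 7789 centre(d,z) [ 1.2 12.3] angle deg 150.5 ends [37.9 -8.5] [-15.8  21.9]
line n 1884 centre(d,z) [ 15.  -34.9] angle deg 150.3 ends [ 29.7 -43.3] [  6.3 -29.9]
line n 1645 centre(d,z) [37.1  0.6] angle deg 160.1 ends [57.4 -6.8] [-16.3  19.9]
TOP normal yaw -3.832819174373834 tilt 29.452566687586337 rect ((0.35874176025390625, 6.614044189453125), (65.61672973632812, 39.42323684692383), 89.95201873779297)
top s,y,n [ 31.4533 -39.7237  82.3756] bottom s,y,n [ 30.6879 -39.7012   2.3811] tcp s,y,n [ 25.9614 -46.7742  71.1187]
```

View pics/wrist7.png

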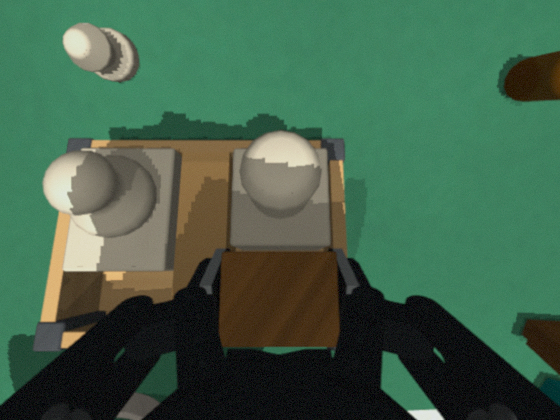

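Request:
play_rows --pt "-0.02 0 0.035 0 1" --pt "-0.02 0 0.035 0 1" --pt "0 0 0 0 1" --pt "0 0 0 0 1" --pt "0 0 0 0 1"

```text
t: 13.78
ee_pos: [0.6169, -0.0481, 0.1281]
orientation: [0.999, -0.033, 0.0, 0.0]
contact_force: [0.9, 0.3, 1.8]
gripper_width: 0.0515
```

Request:
play_rows --pt "-0.02 0 0.035 0 1" --pt "-0.02 0 0.035 0 1" --pt "0 0 0 0 1" --pt "0 0 0 0 1" --pt "0 0 0 0 1"

```text
t: 14.4
ee_pos: [0.6172, -0.0481, 0.1277]
orientation: [0.999, -0.033, 0.002, 0.0]
contact_force: [4.6, 0.6, 10.6]
gripper_width: 0.0516
```

```bash
python3 face.py 8 | tail -3
```

```text
line n 1387 centre(d,z) [39.9  1.7] angle deg 161.5 ends [56.3 -3.8] [-16.2  20.4]
TOP normal yaw -3.929370582914151 tilt 29.994533872326347 rect ((0.4248542785644531, 6.609104156494141), (65.34690856933594, 39.767940521240234), 89.9814682006836)
top s,y,n [ 30.6413 -39.7779  80.4099] bottom s,y,n [ 30.6326 -39.6876   0.4117] tcp s,y,n [ 25.398  -46.8083  69.0132]
```

Request:
play_rows --pt "0 0 0 0 0.2" --pt "0 0 0 0 0.0" --pt "0 0 0 0 -0.4" --pt "0 0 0 0 -0.5" --pt "0 0 0 0 -0.5"

```text
t: 15.08
ee_pos: [0.6154, -0.048, 0.1259]
orientation: [0.999, -0.033, -0.0, -0.0]
contact_force: [-0.6, 0.1, 0.1]
gripper_width: 0.064
```

Request:
play_rows --pt "0 0 -0.5 0 -1" --pt "0 0 -1 0 -1" --pt "0 0 -1 0 -1" --pt "0 0 -1 0 -1" --pt "0 0 -0.5 0 -1"

```text
t: 15.7
ee_pos: [0.6159, -0.048, 0.2282]
orientation: [0.999, -0.033, 0.001, 0.0]
contact_force: [-0.2, -0.3, 0.0]
gripper_width: 0.0853
```

Run:
```python
from h import *
C,im,d,o=snap('scene','9'); print(o['ee_pos'],o['orientation'])
X=cloud(C,d)
t=(X[:,:,2]>.074)&(X[:,:,2]<.088)&(X[:,:,0]>.4)&(X[:,:,0]<.53)&(X[:,:,1]<-.25)&(X[:,:,1]>-.4)&(im[:,:,0].astype(int)-im[:,:,2]>25)
P=X[t]; print(len(P),cv2.minAreaRect((P[:,:2]*1000).astype(np.float32)))
C,im,d,o=snap('wrist','9')
```

```text
[ 0.6159 -0.048   0.2282] [ 0.9995 -0.0331  0.0011  0.0002]
137 ((481.31414794921875, -338.8799133300781), (48.875247955322266, 106.89537048339844), 30.488079071044922)
```

View pics/wrist9.png

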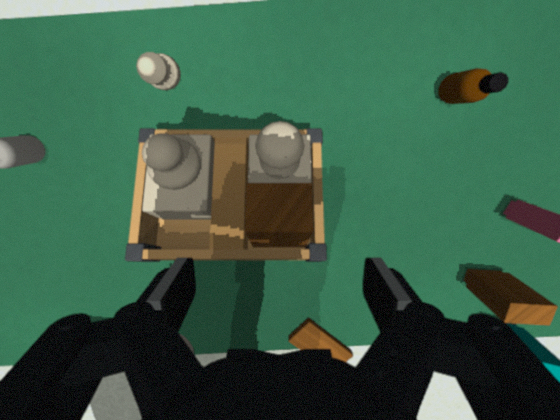

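```bash
python3 top.py 9b .40 .50 -.36 -.24
```

```text
1171 z 0.0794461931616639 ((463.8611755371094, -314.68463134765625), (53.77559280395508, 27.390134811401367), 82.36262512207031) [130.3766  88.5107  41.9599]
((466.0644836425781, -311.85003662109375), (57.25788116455078, 30.025728225708008), 81.76007843017578) [529.     312.7883]
```

Request:
play_rows --pt "-0.446 0.922 0 0.13 -1" --pt "-0.446 0.922 0 0 -1" --pt "-0.446 0.922 0 0 -1" --pt "-0.446 0.922 0 0 -1" --pt "-0.446 0.922 0 0 -1"

```text
t: 16.48
ee_pos: [0.5459, -0.1564, 0.225]
orientation: [0.998, -0.066, -0.001, -0.0]
contact_force: [-0.4, -0.3, 1.0]
gripper_width: 0.0858
```

Request:
play_rows --pt "-0.446 0.922 0 0 -1" --pt "-0.446 0.922 0 0 -1" --pt "-0.446 0.922 0 0 -1" --pt "-0.446 0.922 0 0 -1" --pt "-0.446 0.922 0 0 -1"

```text
t: 17.1
ee_pos: [0.4756, -0.2633, 0.2251]
orientation: [0.998, -0.066, -0.001, -0.0]
contact_force: [0.3, -0.0, 0.1]
gripper_width: 0.0852
```

Request:
play_rows --pt "-0.446 0.922 0 0 -1" --pt "-0.446 0.922 0 0 -1" --pt "0 0 0 0 -1" --pt "0 0 0 0 -1" --pt "0 0 0 0 -1"

```text
t: 17.73
ee_pos: [0.4486, -0.3049, 0.2259]
orientation: [0.998, -0.065, -0.0, -0.0]
contact_force: [-0.3, -0.1, 0.3]
gripper_width: 0.0858
```

```bash
python3 top.py 10 .41 .52 -.36 -.24; python3 -c "
from h import *
o=sensors.get_obs(); print(o['ee_pos'],o['orientation'],o['joint_pos'],o['t'])"
```

```text
1529 z 0.0794690627551069 ((463.1172180175781, -315.38079833984375), (51.52813720703125, 26.530485153198242), 82.5165023803711) [51.0464 35.2283 15.6684]
((463.93133544921875, -315.4480895996094), (51.313541412353516, 26.909826278686523), 82.49325561523438) [287.975  180.3187]
[ 0.4486 -0.3049  0.226 ] [ 0.9979 -0.0651 -0.0001 -0.0001] [-0.7188  0.4056  1.7943  0.0001  0.942   0.9822] 17.775
```

View pics/wrist10.png

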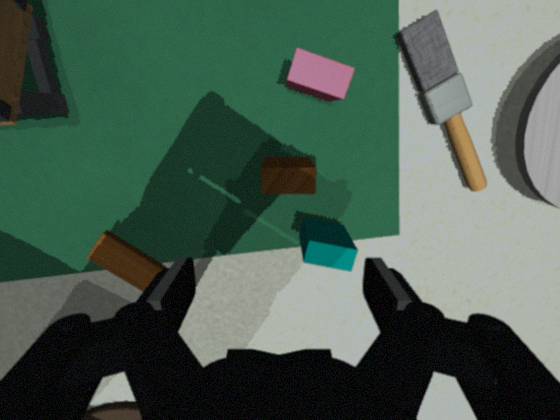

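Request:
play_rows --pt "0.64 0.34 0 0 -1" --pt "0 0 0.8 0 -1" --pt "0 0 0.8 0 -1" --pt "0 0 0.8 0 -1" --pt "0 0 0 0 -1"

```text
t: 18.4
ee_pos: [0.4629, -0.3154, 0.1651]
orientation: [0.998, -0.065, -0.001, -0.001]
contact_force: [0.1, -0.0, 0.4]
gripper_width: 0.0855
```

Request:
play_rows --pt "0.02 0 0.9 0 -1" --pt "0 0 1 0 -1" --pt "0 0 1 0 -1" --pt "0 0 0.7 0 -1" --pt "0 0 0.3 0 -1"

```text
t: 19.02
ee_pos: [0.4637, -0.3161, 0.0684]
orientation: [0.998, -0.065, -0.0, -0.0]
contact_force: [-0.2, -0.5, -0.4]
gripper_width: 0.0856
```

Request:
play_rows --pt "0 0 0 0 0.2" --pt "0 0 0 0 1" --pt "0 0 0 0 1" --pt "0 0 0 0 1" --pt "0 0 0 0 1" --newtons 20

```text
t: 19.65
ee_pos: [0.4638, -0.3164, 0.0695]
orientation: [0.998, -0.066, 0.001, 0.0]
contact_force: [-0.8, 0.5, 7.4]
gripper_width: 0.0519
```

Request:
play_rows --pt "0 0 -0.6 0 1" --pt "0 0 -1 0 1" --pt "0 0 -1 0 1" --pt "0 0 -1 0 1" --pt "0 0 -1 0 1"

```text
t: 20.27
ee_pos: [0.4634, -0.3161, 0.1854]
orientation: [0.998, -0.066, 0.0, 0.0]
contact_force: [0.0, -0.2, 0.0]
gripper_width: 0.0517
```

Request:
play_rows --pt "0 0 -1 -0.13 1" --pt "0 0 0 0 1" --pt "0.1 -0.99 0 0 1" --pt "0.1 -0.99 0 0 1" --pt "0.1 -0.99 0 0 1"

```text
t: 20.9
ee_pos: [0.4756, -0.2416, 0.2079]
orientation: [0.999, -0.034, -0.001, -0.0]
contact_force: [0.8, 0.9, 0.2]
gripper_width: 0.0516
```

Request:
play_rows --pt "0.1 -0.99 0 0 1" --pt "0.1 -0.99 0 0 1" --pt "0.1 -0.99 0 0 1" --pt "0.1 -0.99 0 0 1" --pt "0.1 -0.99 0 0 1"

```text
t: 21.52
ee_pos: [0.4962, -0.119, 0.208]
orientation: [0.999, -0.034, -0.001, -0.0]
contact_force: [0.1, -0.7, -0.8]
gripper_width: 0.0516
```

Request:
play_rows --pt "0.1 -0.99 0 0 1" --pt "0.1 -0.99 0 0 1" --pt "0.1 -0.99 0 0 1" --pt "0.1 -0.99 0 0 1" --pt "0 0 0 0 1"

```text
t: 22.15
ee_pos: [0.5128, -0.0207, 0.208]
orientation: [0.999, -0.033, -0.001, -0.0]
contact_force: [-1.0, 0.6, -1.3]
gripper_width: 0.0518
```

Request:
play_rows --pt "0.11 -0.98 0 0 1" --pt "0.11 -0.98 0 0 1" --pt "0.11 -0.97 0 0 1" --pt "0 0 0.6 0 1" --pt "0 0 0.6 0 1"

```text
t: 22.78
ee_pos: [0.5258, 0.0499, 0.1773]
orientation: [0.999, -0.033, -0.0, 0.0]
contact_force: [-0.1, -0.4, -0.5]
gripper_width: 0.0518
```

Request:
play_rows --pt "0 0 0.6 0 1" --pt "0 0 0.08 0 1" --pt "0 0 0 0 1" --pt "0 0 0 0 1" --pt "0 0 0 0 1"

```text
t: 23.4
ee_pos: [0.5263, 0.0507, 0.1621]
orientation: [0.999, -0.033, 0.0, 0.0]
contact_force: [0.3, 0.4, -0.6]
gripper_width: 0.0514
```

```bash
python3 face.py 11
python3 - <<'E'
import numpy as np,cv2
q=np.load('q.npy'); im=cv2.imread('pics/wrist11.png')[:,:,::-1].astype(int)
w=(im.max(2)-im.min(2)<35)&(abs(q[:,:,2]-48)<4)
for s in(1,-1):
    k=w&(s*q[:,:,1]>18)&(abs(q[:,:,1])<80)&(q[:,:,0]>-55); p=q[k]; print(s,len(p),np.percentile(p[:,0],[2,98]),np.percentile(p[:,1],[2,98]))
E
```

```text
[0.5263 0.0507 0.1621] [ 0.3373  0.3626 -0.5773] 0.051397607768811956
10742
line n 4443 centre(d,z) [ 12.2 -15.8] angle deg 90.1 ends [ 12.3 -57.8] [12.2 10.6]
line n 3872 centre(d,z) [-0.7 10.1] angle deg 0.1 ends [10.7 10.1] [-12.9  10.1]
line n 1371 centre(d,z) [ 45.2 -52.5] angle deg 59.1 ends [ 52.4 -40.4] [ 35.  -69.6]
TOP normal yaw -6.233599172481732 tilt 4.848833407636858 rect ((2.5138912200927734, 0.08081626892089844), (52.231544494628906, 25.693265914916992), 89.86946868896484)
top s,y,n [131.3122  46.2619  58.8108] bottom s,y,n [ 97.3061  46.549  -13.5993] tcp s,y,n [126.7999  45.8024  50.2203]
1 5404 [-30.61380917 113.38889836] [18.9549251  74.75067257]
-1 1729 [-37.3940438   41.88613433] [-72.5327041 -18.2649765]
```

View pics/wrist11.png

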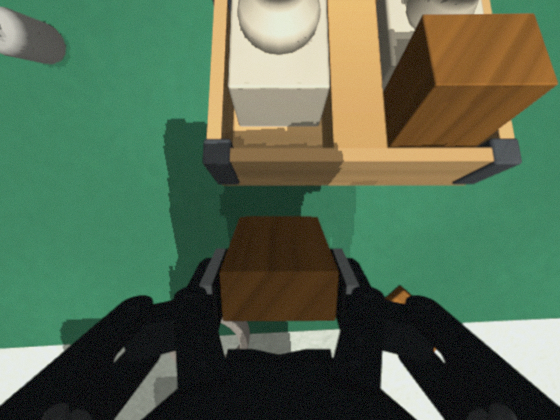

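Request:
play_rows --pt "0.6 0 0 0 1" --pt "0.5 0 0 0 1" --pt "0.4 0 0 0 1" --pt "0.3 0 0 0 1" --pt "0 0 0 0 1"

```text
t: 24.08
ee_pos: [0.5715, 0.0478, 0.1614]
orientation: [0.999, -0.033, 0.0, 0.0]
contact_force: [-0.5, -0.3, -0.7]
gripper_width: 0.0516
```

Request:
play_rows --pt "0.25 0 0 0 1" --pt "0.25 0 0 0 1" --pt "0 0 0 0 1" --pt "0 0 0 0 1" --pt "0 0 0 0 1"

```text
t: 24.7
ee_pos: [0.584, 0.0469, 0.1619]
orientation: [0.999, -0.033, 0.001, 0.0]
contact_force: [0.4, -0.2, -0.1]
gripper_width: 0.0519
```

```bash
python3 face.py 12
```

```text
[0.584  0.0469 0.1619] [ 0.3554 -0.1914 -0.1041] 0.051856315812779434
9849
line n 4728 centre(d,z) [ 0.5 10.4] angle deg 155.5 ends [12.1  5.1] [-10.8  15.5]
line n 2047 centre(d,z) [ 42.4 -59.9] angle deg 150.4 ends [ 57.3 -68.3] [ -4.9 -33. ]
line n 868 centre(d,z) [  2.7 -45.1] angle deg 158.4 ends [ 47.3 -62.7] [ -8.4 -40.7]
TOP normal yaw -3.675394041553316 tilt 24.34575080620487 rect ((0.14512062072753906, 0.04338836669921875), (52.08893966674805, 25.97998809814453), 89.93565368652344)
top s,y,n [81.2235 46.2268 88.3261] bottom s,y,n [73.3406 46.1551  8.7172] tcp s,y,n [76.6364 45.7896 79.011 ]
```

Request:
play_rows --pt "0.14 0 0 0 1" --pt "0.14 0 0 0 1" --pt "0 0 0 0 1" --pt "0 0 0 0 1" --pt "0 0 0 0 1"

```text
t: 25.38
ee_pos: [0.5906, 0.0465, 0.1617]
orientation: [0.999, -0.033, 0.0, -0.0]
contact_force: [-3.5, -0.1, -0.7]
gripper_width: 0.0519
```

```bash
python3 face.py 13
```

```text
[0.5906 0.0465 0.1617] [-3.486  -0.0574 -0.6758] 0.051883237861201276
9523
line n 4740 centre(d,z) [ 0.8 10.3] angle deg 150.1 ends [12.   3.8] [-10.   16.5]
line n 1862 centre(d,z) [ 37.2 -60.4] angle deg 150.3 ends [ 50.5 -68. ] [ 27.5 -54.9]
line n 843 centre(d,z) [ 15.3 -46.4] angle deg 170.9 ends [ 59.3 -53.5] [-13.  -41.9]
TOP normal yaw -3.82220728574292 tilt 29.56338599800168 rect ((0.12749099731445312, -0.037998199462890625), (51.95599365234375, 25.656822204589844), 89.96768188476562)
top s,y,n [75.1646 46.1824 91.401 ] bottom s,y,n [74.554  46.1977 11.4051] tcp s,y,n [70.8082 45.8295 82.1417]
```

Request:
play_rows --pt "-0.07 0 -0.04 0 1" --pt "0.41 0 -0.71 0 1" --pt "0.41 0 -0.71 0 1" --pt "0 0 0 0 1" --pt "0 0 0 0 1"

```text
t: 26.05
ee_pos: [0.6088, 0.0453, 0.1976]
orientation: [0.999, -0.033, -0.0, 0.0]
contact_force: [-0.3, -0.6, -0.6]
gripper_width: 0.0518
```

Request:
play_rows --pt "0.33 0 0.195 0 1" --pt "0.34 -0.02 0.195 0 1" --pt "0.34 0 0.195 0 1" --pt "0.34 0 0.195 0 1" --pt "0 0 0 0 1"

```text
t: 26.68
ee_pos: [0.6433, 0.0434, 0.1779]
orientation: [0.999, -0.033, -0.0, 0.0]
contact_force: [-0.1, 0.2, 0.5]
gripper_width: 0.0518
```

```bash
python3 face.py 14
```

```text
[0.6433 0.0434 0.1779] [-0.0775  0.2171  0.4799] 0.051804288137590235
7377
line n 4770 centre(d,z) [ 0.7 10.3] angle deg 150.5 ends [12.   3.9] [-10.1  16.3]
line n 555 centre(d,z) [ 31. -52.] angle deg 151.8 ends [ 39.4 -56.5] [ 23.2 -47.8]
line n 460 centre(d,z) [ 2.3 10.8] angle deg 150.3 ends [12.   5.2] [-8.9 17.2]
TOP normal yaw -3.7628439082481084 tilt 29.328846750294204 rect ((0.1485910415649414, 0.048431396484375), (52.22264862060547, 25.67329216003418), 89.95854949951172)
top s,y,n [ 37.54    46.6302 131.8077] bottom s,y,n [36.6019 46.6048 51.8149] tcp s,y,n [ 33.1873  46.2599 122.5531]
```

View pics/wrist14.png

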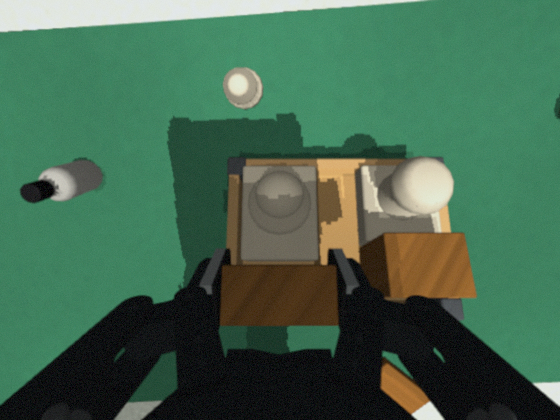

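Request:
play_rows --pt "-0.23 0 0.4 0 1" --pt "-0.23 0 0.4 0 1" --pt "-0.23 0 0.4 0 1" --pt "-0.23 0 0.4 0 1" --pt "0 0 0 0 1"

```text
t: 27.35
ee_pos: [0.6193, 0.0451, 0.1378]
orientation: [0.999, -0.033, -0.001, -0.0]
contact_force: [0.4, -0.3, -0.2]
gripper_width: 0.0519
```

Request:
play_rows --pt "-0.04 0 0.06 0 1" --pt "-0.03 0 0.04 0 1" --pt "-0.02 0 0.04 0 1" --pt "0 0 0 0 1" --pt "0 0 0 0 1"

```text
t: 27.98
ee_pos: [0.6178, 0.0452, 0.1353]
orientation: [0.999, -0.033, 0.0, -0.0]
contact_force: [0.3, 0.8, -1.4]
gripper_width: 0.0519
```

```bash
python3 face.py 15
```

```text
[0.6178 0.0452 0.1353] [ 0.3457  0.7712 -1.4407] 0.05185878337206711
12994
line n 4771 centre(d,z) [ 1.  10.1] angle deg 151.2 ends [12.1  4. ] [-10.2  16.3]
line n 2190 centre(d,z) [ 12.8 -35.7] angle deg 150.1 ends [ 59.3 -62.5] [  0.1 -28.4]
line n 1127 centre(d,z) [40.7 -2.7] angle deg 159.4 ends [ 60. -10.] [-9.  15.9]
TOP normal yaw -3.7500607296615334 tilt 29.407465276268752 rect ((-0.3982839584350586, -6.417461395263672), (65.22525024414062, 26.830873489379883), 89.87712860107422)
top s,y,n [38.9196 40.2935 82.0476] bottom s,y,n [38.0913 40.2593  2.0536] tcp s,y,n [34.0009 46.3491 72.8134]
```

Request:
play_rows --pt "-0.01 0 0.035 0 1" --pt "-0.02 0 0.035 0 1" --pt "0 0 0 0 1" --pt "0 0 0 0 1" --pt "0 0 0 0 1"

```text
t: 28.65
ee_pos: [0.6173, 0.0452, 0.1337]
orientation: [0.999, -0.033, 0.0, -0.0]
contact_force: [1.7, 0.3, 4.4]
gripper_width: 0.0515
```

Request:
play_rows --pt "-0.01 0 0.035 0 1" --pt "-0.01 0 0.02 0 1" --pt "0 0 0 0 1" --pt "0 0 0 0 1" --pt "0 0 0 0 1"

```text
t: 29.28
ee_pos: [0.6176, 0.0452, 0.1333]
orientation: [0.999, -0.033, 0.002, 0.0]
contact_force: [4.0, 0.8, 10.7]
gripper_width: 0.0517
```

```bash
python3 face.py 16|tail -3
```

```text
line n 1180 centre(d,z) [21.4 -8.5] angle deg 4.6 ends [58.2 -5.6] [-39.7 -13.4]
TOP normal yaw -3.626424715349444 tilt 29.719707904309818 rect ((0.1425914764404297, -6.560504913330078), (65.3520736694336, 25.920907974243164), 89.55143737792969)
top s,y,n [37.5667 40.2078 80.4068] bottom s,y,n [37.1742 40.0876  0.4096] tcp s,y,n [33.1813 46.3318 71.0339]
```

Seated on the floor (n = 0.4 mm, force square to the floor). Release and withdraw.

Request:
play_rows --pt "0 0 0 0 0.2" --pt "0 0 0 0 0" --pt "0 0 0 0 -0.4" --pt "0 0 0 0 -0.5" --pt "0 0 0 0 -0.5"

```text
t: 29.95
ee_pos: [0.6162, 0.0453, 0.1317]
orientation: [0.999, -0.033, -0.0, 0.0]
contact_force: [-0.4, 0.3, 0.1]
gripper_width: 0.0639
```

Request:
play_rows --pt "0 0 -0.5 0 -0.5" --pt "0 0 -1 0 -0.6" --pt "0 0 -1 0 -1" --pt "0 0 -1 0 -1" --pt "0 0 -1 0 -1"

```text
t: 30.58
ee_pos: [0.6164, 0.0453, 0.2463]
orientation: [0.999, -0.033, 0.0, -0.0]
contact_force: [-0.5, -0.9, 0.2]
gripper_width: 0.0855
```

Request:
play_rows --pt "-1 0 0 0 -1" --pt "-1 0 0 0 -1" --pt "-1 0 0 0 -1" --pt "-1 0 0 0 -1" --pt "0 0 0 0 -1"

```text
t: 31.2
ee_pos: [0.5158, 0.052, 0.2456]
orientation: [0.999, -0.033, 0.0, -0.0]
contact_force: [1.2, -0.7, -0.2]
gripper_width: 0.0855
```

```bash
python3 face.py 17 >/dev/null
python3 - <<'E'
from h import *
q=np.load('q.npy'); im=cv2.imread('pics/wrist17.png')[:,:,::-1].astype(int)
for s,nm in((1,'thin'),(-1,'thick')):
    k=(s*q[:,:,1]>16)&(abs(q[:,:,1])<78)&(abs(q[:,:,2]-80)<3)&(im[:,:,0]-im[:,:,2]>20); p=q[k]
    print(nm,len(p),'n',np.median(p[:,2]),'slope fit',np.polyfit(p[:,0],p[:,2],1)[0],cv2.minAreaRect(p[:,:2].astype(np.float32)))
    w=(im.max(2)-im.min(2)<35)&(abs(q[:,:,2]-48)<3)&(s*q[:,:,1]>18)&(abs(q[:,:,1])<78); p=q[w]
    print(' plinth',len(p),'n',np.median(p[:,2]),'s',np.percentile(p[:,0],[2,98]),'y',np.percentile(p[:,1],[2,98]))
C,a,d,o=snap('scene','17'); print(o['t'],o['ee_pos'])
X=cloud(C,d);Z=X[:,:,2]
m=((Z>0.008)&(Z<0.16)&(X[:,:,0]>0.35)&(X[:,:,0]<0.9)&(abs(X[:,:,1])<0.45)).astype(np.uint8)
k,l,s,c=cv2.connectedComponentsWithStats(m)
for i in range(1,k):
    if s[i,4]>60: P=X[l==i]; print(c[i].round(),s[i,4],P.min(0),P.max(0))
E
```

```text
thin 2507 n 80.84965631550486 slope fit 0.024232581850878405 ((16.140193939208984, 46.519775390625), (57.205650329589844, 51.93115234375), 0.3029553294181824)
 plinth 572 n 48.36513599202193 s [-51.3554  -9.4248] y [18.3389 74.7423]
thick 3449 n 81.25395747510413 slope fit 0.016834637284544755 ((11.619209289550781, -46.216644287109375), (53.128597259521484, 66.46920776367188), 89.82649230957031)
 plinth 921 n 48.28063046886223 s [-51.164   36.1538] y [-73.5009 -18.2404]
31.25 [0.5169 0.0519 0.2456]
[191. 148.] 369 [ 0.3626 -0.3772  0.0083] [ 0.4058 -0.3191  0.0839]
[271. 178.] 256 [ 0.3502 -0.1405  0.008 ] [ 0.4129 -0.0491  0.018 ]
[160. 187.] 372 [ 0.5336 -0.3822  0.0081] [ 0.5787 -0.3243  0.0856]
[345. 202.] 243 [0.3503 0.0956 0.008 ] [0.411  0.1849 0.0285]
[265. 237.] 3526 [ 0.5588 -0.1204  0.0082] [0.6912 0.0909 0.1523]
[166. 242.] 216 [ 0.6932 -0.2616  0.0092] [ 0.7269 -0.2297  0.0785]
[444. 258.] 157 [0.4604 0.4332 0.0097] [0.5193 0.45   0.0787]
[346. 294.] 231 [0.6624 0.2248 0.0084] [0.6932 0.2559 0.0774]
[270. 297.] 190 [0.7314 0.0513 0.0082] [0.7647 0.0871 0.051 ]
[247. 337.] 4376 [ 0.8342 -0.1602  0.0088] [0.9    0.2609 0.1097]face.py:34: RuntimeWarning: Mean of empty slice.
  c=A.mean(0); v=np.linalg.svd(A-c,full_matrices=False)[2][2]; v*=np.sign(v[2]); A=A[abs((A-c)@v)<.0015]
  ret = um.true_divide(
Traceback (most recent call last):
  File "face.py", line 34, in <module>
    c=A.mean(0); v=np.linalg.svd(A-c,full_matrices=False)[2][2]; v*=np.sign(v[2]); A=A[abs((A-c)@v)<.0015]
                   ~~~~~~~~~~~~~~~~~~~~~~~~~~~~~~~~~~~~~~~~~^^^
IndexError: index 2 is out of bounds for axis 0 with size 0
```

View pics/wrist17.png

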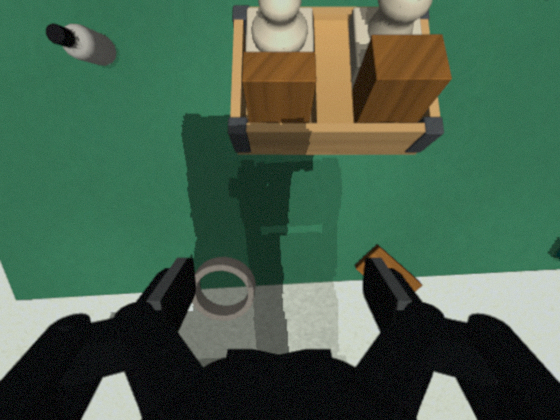

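View pics/scene17.png

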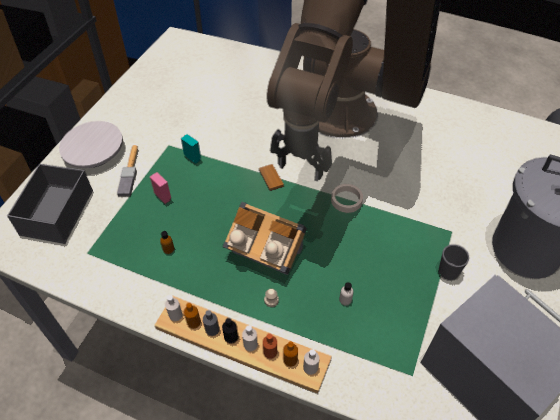

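Run:
```python
from h import *
q=np.load('q.npy'); im=cv2.imread('pics/wrist17.png')[:,:,::-1].astype(int)
for s,nm,lo in((1,'thin',22),(-1,'thick',8)):
    k=(s*q[:,:,1]>18)&(abs(q[:,:,1])<76)&(abs(q[:,:,2]-81)<3)&(im[:,:,0]-im[:,:,2]>20)&(q[:,:,0]>lo); p=q[k]
    A=np.c_[p[:,:2]-p[:,:2].mean(0),np.ones(len(p))]; c=np.linalg.lstsq(A,p[:,2],rcond=None)[0]
    print(nm,len(p),'n',c[2],'tilt err deg',np.degrees(c[:2]),'s',np.percentile(p[:,0],[1,99]),'y',np.percentile(p[:,1],[1,99]))
k=(abs(q[:,:,1])<12)&(abs(q[:,:,2]-40)<3)&(im[:,:,0]-im[:,:,2]>20); print('divider n',np.median(q[k][:,2]))
```

```text
thin 2117 n 80.98880769997416 tilt err deg [1.6939 0.0165] s [22.2108 44.1694] y [21.4122 71.9114]
thick 3381 n 81.59987050189142 tilt err deg [ 3.0905 -0.0833] s [ 8.3722 44.0762] y [-71.3791 -20.2601]
divider n 40.432819493789246
```

```bash
python3 face.py 18 >/dev/null 2>&1
python3 - <<'E'
from h import *
q=np.load('q.npy'); im=cv2.imread('pics/wrist18.png')[:,:,::-1].astype(int)
for s,nm in((1,'thin'),(-1,'thick')):
    k=(s*q[:,:,1]>24)&(abs(q[:,:,1])<68)&(abs(q[:,:,2]-81)<4)&(im[:,:,0]-im[:,:,2]>20)&(q[:,:,0]>0); p=q[k]
    c=np.polyfit(p[:,0],p[:,2],1)
    for _ in range(4):
        p=p[abs(np.polyval(c,p[:,0])-p[:,2])<.9]; c=np.polyfit(p[:,0],p[:,2],1)
    print(nm,len(p),'n',p[:,2].mean(),'lean deg',np.degrees(np.arctan(c[0])),'s',np.percentile(p[:,0],[.5,99.5]))
E
```

```text
thin 1443 n 80.83958190788447 lean deg 3.266737768710297 s [18.3835 43.9836]
thick 2058 n 81.38255194920013 lean deg 4.243540112611387 s [ 4.4668 43.9262]
```

```bash
python3 -c "
from h import *
print(bot.finish_job())"
```

```text
the job is handed in; nothing more can be done
None
```

Both gaps are filled and the job is handed in at about 31.5 s. The thick block went into the wider gap first (right-hand cell, -y), then the thin one into the narrower gap (+y).

- **How:** The moves cannot tilt the tool. I gripped each block at 20 N, turned it about 30° in the jaws by pushing it gently against the outside of the tray's uphill wall, and lowered it square to the floor. The highest force reported was about 12 N. I released each block only on contact with the floor.
- **At release:** Each underside measured 0.4 mm above the tray floor, and each top was within 0.3° of the tray's 30°.
- **After release (a check that is not perfect):** With the 6 mm slack in each gap, both blocks settled against the plinths. They lean downhill by about 3.3° (thin) and 4.2° (thick). Their tops are still about 81 mm above the floor, so they remain in the gaps. I left this as it was.
- **Everything else:** The castings' plinths look in place. The bystanders and the pink and turquoise look-alikes in the final scene picture measured the same as at the start, within the camera noise of a few mm. The brush and most of the cup lay outside that check, and they look unmoved in the picture.
- **Camera disagreement:** The scene and side cameras differed by up to about 8 mm in x. I used the wrist camera, whose sizes matched the given ones to about 1 mm.

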